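# Let the cedar balls out of the wardrobe dispenser into the dish

## Task

The white dish stands under one of the two spouts of the cedar-ball dispenser. With a fingertip press down the thumb paddle of that lane so that its gate lifts, keep it down until all three balls have rolled into the dish, then let it up again so the gate shuts. Leave the other lane shut, do not handle the balls, and leave the dish, the bauble and the other things where they are.

Things in the scene. Friction and masses are not known exactly. Their poses are not given: they have to be found in the camera images.
- dispenser: Fixed stack of three frosted plastic tiers, 280 (x) by 200 (y) by 172 mm high; origin on the shelf, mid-width, 120 mm behind the front wall; z up, balls roll out to -x. The lowest tier, 100 mm high, is the dispenser: sloping lane a along y = -50 mm, lane b along y = +50 mm. The small trays on top stand at x = 45 to 163 mm.
- spout_a (a point): Lip of lane a's spout, 55 mm above the shelf, in the lane's middle; the balls drop off here. In the dispenser's frame x = -135, y = -50 mm.
- spout_b (a point): The same for lane b: x = -135, y = +50 mm.
- paddle_a (a point): Thumb paddle of lane a, rear end of its grey rocker: a pad 32 (x) by 36 (y) by 5 mm. The point is the middle of its upper face, 150 mm above the shelf at rest and 49 mm behind the pivot pin (132 mm high, along the dispenser's y). At rest it slopes up to the rear by 0.27 rad. It sinks 28 mm straight down to its stop; the nearest upper tray is 40 mm behind it.
- paddle_b (a point): Thumb paddle of lane b, the same.
- rocker_a (a joint): Angle of lane a's rocker: 0 = gate shut, paddle up; 0.55 rad = paddle at its stop, gate fully lifted. A ball passes from about 0.4 rad. A spring resists with 2 N at first and 4 N at the stop, and raises the paddle when let go. The grey gate plate hangs from the front end across the mouth of the lane.
- rocker_b (a joint): The same for lane b.
- dish: Loose white ceramic dish, round, 110 mm across the rim and 40 mm high; origin under its centre. It stands centred in front of and below one spout, its centre about 52 mm beyond the lip.
- dish_in (a point): Centre of the dish's inner floor.
- bauble: Loose red glass Christmas bauble, 60 mm across, 71 mm high with its cap, standing in front of the other spout; origin under its centre. Bystander.
- shoe_tree: Loose small wooden shoe tree, 235 mm long (x), 62 mm wide, 73 mm high; origin on the shelf near its middle. Bystander.
- hanger: Loose silver aluminium clothes hanger lying flat, 400 mm wide (x), 190 mm with the hook (+y), 7 mm thick; origin in the middle of its straight bar. Bystander.
- ball_a1_center (a point): Centre of a loose plain wooden (cedar) ball, 32 mm across, 12 g, in lane a: the first, against the gate.
- ball_a2_center (a point): Centre of a loose plain wooden (cedar) ball, 32 mm across, 12 g, in lane a: the second.
- ball_a3_center (a point): Centre of a loose plain wooden (cedar) ball, 32 mm across, 12 g, in lane a: the third.
- ball_b1_center (a point): Centre of a loose plain wooden (cedar) ball, 32 mm across, 12 g, in lane b: the first, against the gate.
- ball_b2_center (a point): Centre of a loose plain wooden (cedar) ball, 32 mm across, 12 g, in lane b: the second.
- ball_b3_center (a point): Centre of a loose plain wooden (cedar) ball, 32 mm across, 12 g, in lane b: the third.
Things that resemble listed ones, but are neither listed nor needed, are in the scene too. Several things have the shape of the dish; the one meant has the colours described above.

How it is judged:
By the outcome, as a careful person would: the job done as asked, in the order asked, and still so for the second after the job is handed in, with the robot touching nothing.
It also fails if it takes over 32 s, if anything falls off the work surface, if the arm or the gripper's body presses on something with over 40 N, if the wrist force passes 120 N, or if a joint passes its speed limit or range.

## Robot

A 7-joint arm with a two-finger parallel gripper is mounted at the origin on the work surface. World frame = base frame: x ahead of the robot, y to its left, z up, the work surface at z = 0. Lengths are in m, angles in rad, forces in N, time in s.
With the tool pointing down it reaches from about 0.425 to 0.875 m from the base axis. Payload 8.4 kg.
Tool frame: the origin (TCP) lies on the centre line of the jaws, within the pads' length; the fingertips stand 14 mm ahead of it and the grasp point (between the pads) lies 5 mm behind it; z points along the fingers, y is the direction in which the jaws open and shut (so a half turn about z gives the same grasp; the last joint's range is limited). The gripper opens to 87 mm and grips with 3 to 60 N. Pads are 19 mm wide; open, the fingers measure 117 mm over their backs; the gripper's body (75 mm by 190 mm) begins 51 mm behind the grasp point.
Start: joints at [1.196, 0.333, 0.04, 1.465, -0.013, 1.343, -0.059], TCP at [0.177, -0.625, 0.237] pointing down, gripper open.
Joint ranges: [-2.58, 2.58], [-0.38, 2.09], [-1.3, 1.39], [0.25, 2.4], [-1.5, 4.64], [0.08, 2.09], [-2.65, 2.65]. Speed limits (rad/s): [2.22, 2.22, 2.79, 2.79, 3.14, 3.14, 3.14].

## Interface

Orientations are given as a rotation vector (axis times angle).
In Python, from workcell import ctrl, camera, sign_off gives the robot as it stands.
- The arm moves only by the tool arm_command, never from a script. Its argument "commands" is a list of rows, each a list of 2 entries, a list of its own where there are three numbers: the shift along the world's x, y, z in cm, then the turn, a rotation vector about the world's x, y, z in rad. In form: [[[dx, dy, dz], [ax, ay, az]], ...]. A call has 1 to 20 rows; each row shifts and turns the commanded pose from where the row before left it; what a row does not reach is not made up. A row lasts 1/10 s, in which the tool goes at most 50 mm and 8.59 degrees, less where a joint would pass 70% of its speed; a pose out of reach is approached as far as the arm can. A call is refused whole if a number of a shift passes 5 or a number of a turn 0.15, either way. A call with a gripper value outside its range is refused whole. "gripper" is the finger opening in cm, from 0 to 8.7, set as the call begins (left out, the last holds). The fingers move at their own pace and stop on an object; "grip_force" is the grip in N (left out, the last holds). Time passes only in rows, so rows that do not move let the fingers close. It gives the time, the measured TCP pose, the force and the opening at its end, in the units of the state.
- ctrl.sense(): the state, without advancing time (a new reading comes with each control period).
- camera(name): name is "side" or "top"; returns a dict with "color" (420x560x3 uint8, red, green, blue), "fx", "fy", "cx", "cy" (pixels), "k1" (the pictures are not rectified: a ray, as slopes to the right and down, at radius r is drawn at 1 + k1 r^2 times it, then the intrinsics apply), "R" (3x3) and "t" (3): a world point X has camera coordinates R X + t. Camera axes: x right, y down, z forward; pixel columns grow to the right and rows downward; lengths in m; the calibration is good to about 2 mm. A picture is of the moment at which its call begins. There is no depth.
- sign_off(): hands the job in, once; it reports no verdict.
The state is a dict: "clock": time; "qpos": joint angles; "joint_velocities": joint speeds; "tau": joint torques, N m; "tool_pos": TCP position; "tool_rot": TCP orientation; "force": force on the tool from outside, world axes, zero at the start; "torque": the same for the moment, N m; "width": opening from 0.0 (shut) to 1.0 (fully open).
Only numpy, scipy, OpenCV 4.12 (cv2) and the standard library are available. Lean on these libraries where they do the work, as an engineer would, in place of code of your own. Each camera call takes 0.05 s, during which the arm holds its last target. There are 200 camera calls.

## Working session

There is one attempt and no reset: what is moved stays moved. The work goes in short steps, Python scripts to look and compute and a tool call to move; the robot and the scene stay as the last step left them, time stands still between calls to the robot, and variables do not carry over. Pictures are saved under pics/ and viewed, about 8 in all and at most 12, crops included, and the job is handed in when it is done.

Besides the shell and the picture viewer there is one more tool, called as name(argument=value, ...) on one line, values as JSON. arm_command: Moves the arm, as the interface text tells. Its arguments: {"type":"object","properties":{"commands":{"type":"array","items":{"type":"array"}},"gripper":{"type":"number"},"grip_force":{"type":"number"}},"required":["commands"]}

```bash
mkdir -p pics; cat > h.py <<'E'
import numpy as np, cv2
from workcell import ctrl, camera, sign_off
def ray(c,u,v):
    K=np.array([[c['fx'],0,c['cx']],[0,c['fy'],c['cy']],[0,0,1.]])
    R=np.array(c['R']);t=np.array(c['t'])
    d=np.array([(u-c['cx'])/c['fx'],(v-c['cy'])/c['fy']]);p=d.copy()
    for _ in range(30): p=d/(1+c['k1']*(p@p))
    return -R.T@t, R.T@np.array([p[0],p[1],1])
def atz(c,u,v,z):
    o,d=ray(c,u,v); return o+d*(z-o[2])/d[2]
def proj(c,X):
    q=np.array(c['R'])@np.array(X)+np.array(c['t']);p=q[:2]/q[2];p=p*(1+c['k1']*(p@p))
    return np.round([c['fx']*p[0]+c['cx'],c['fy']*p[1]+c['cy']],1)
def snap(n,f):
    c=camera(n);cv2.imwrite(f'pics/{f}.png',c['color'][:,:,::-1]);return c
E
python3 - <<'E'
from h import *
import pickle
cs={n:snap(n,n+'0') for n in('top','side')}
pickle.dump(cs,open('c0.pkl','wb'))
for n,c in cs.items(): print(n,c['fx'],c['k1'],np.round(ray(c,280,210),3))
print(ctrl.sense())
E
```

```text
top 516.9483311251511 -0.01191178455000329 [[ 0.295 -0.05   1.871]
 [ 0.185 -0.014 -0.983]]
side 464.2116554745258 -0.013746095342695464 [[ 0.149 -1.012  1.328]
 [ 0.277  0.594 -0.756]]
{'clock': 0.1, 'qpos': array([ 1.19579954,  0.33381796,  0.03989364,  1.46616429, -0.01339012,
        1.34329151, -0.05851839]), 'joint_velocities': array([ 0.00050857, -0.00311345,  0.00168998, -0.00326941, -0.00060612,
        0.00206155, -0.00077158]), 'tau': array([ 2.79746542e-03, -6.57808328e+01,  1.33914404e+00, -4.04709470e+01,
       -5.97449765e-02,  4.09558753e-02,  8.87145666e-05]), 'tool_pos': array([ 0.17685875, -0.62506859,  0.23577195]), 'tool_rot': array([-3.11041143e+00, -4.31579936e-01,  4.75651337e-04]), 'force': array([ 0.11422185, -0.66177418,  0.2123183 ]), 'torque': array([-0.07117003, -0.03519194, -0.01504782]), 'width': 1.0009789535343707}
```

View pics/top0.png

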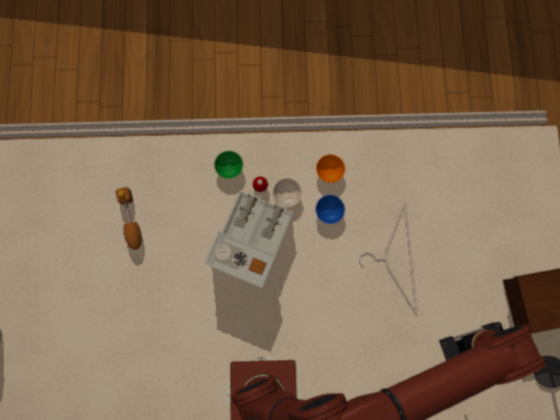

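View pics/side0.png

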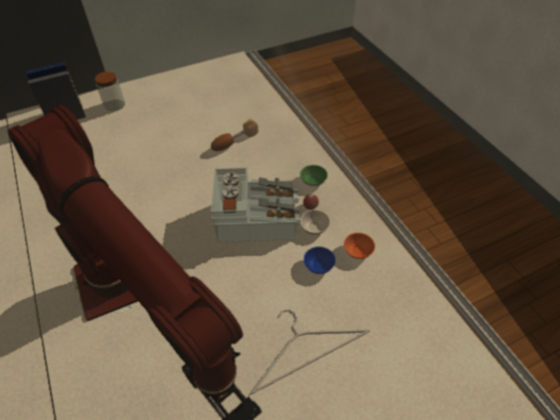

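Dish-shaped candidates in the top view are green (229,164), white (287,192), orange (330,168) and blue (330,209). The white one at (287,192) fits, and it stands in front of the right-hand lane. The bauble is at (260,184). I'll confirm this in an enlarged crop.

```bash
python3 - <<'E'
from h import *
import pickle
cs=pickle.load(open('c0.pkl','rb'))
a=cs['top']['color'][150:300,195:325,::-1];b=cs['side']['color'][150:260,200:335,::-1]
a=cv2.resize(a,(520,600),interpolation=cv2.INTER_CUBIC)
cv2.imwrite('pics/topz.png',np.clip(a*1.3,0,255))
b=cv2.resize(b,(736,600),interpolation=cv2.INTER_CUBIC)
cv2.imwrite('pics/sidez.png',np.clip(b*1.3,0,255))
E
```

```text
[ WARN:0@0.264] global loadsave.cpp:1063 imwrite_ Unsupported depth image for selected encoder is fallbacked to CV_8U.
```

View pics/topz.png

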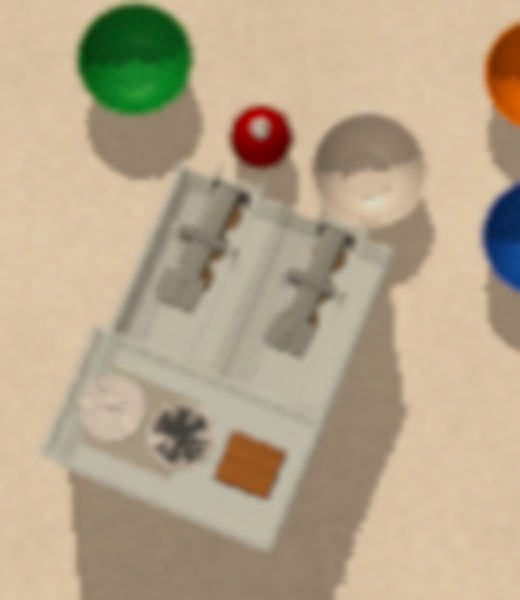

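View pics/sidez.png

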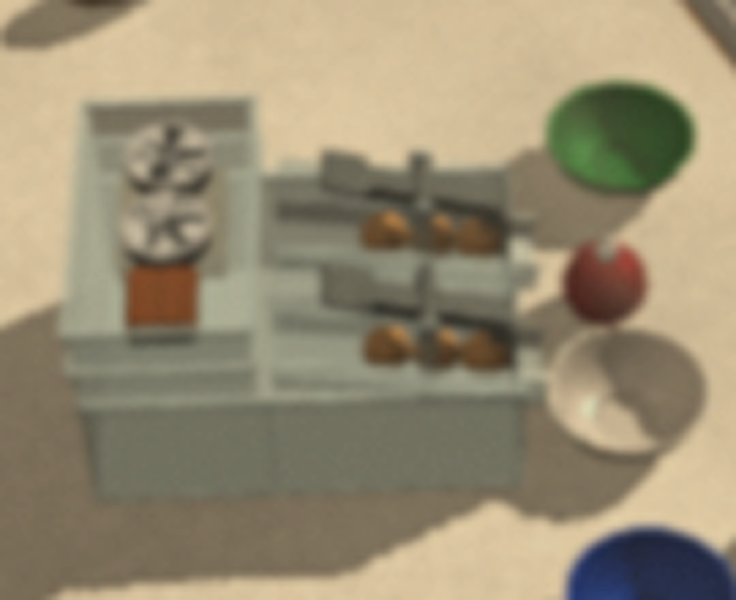

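The white dish is at crop (368,170), in front of the right lane. The bauble is in front of the left lane, and each lane holds three balls. With dispenser +y to the right, the right lane is lane b. Its paddle is at about top crop (290,330) and side crop (347,287).

```bash
python3 - <<'E'
from h import *
import pickle
cs=pickle.load(open('c0.pkl','rb'));T,S=cs['top'],cs['side']
t=lambda x,y:(194.5+x/4+.0,149.5+y/4); s=lambda x,y:(199.5+x/5.452,149.5+y/5.4545)
def tri(a,b):
    (o,d),(p,e)=ray(T,*a),ray(S,*b)
    m=np.linalg.lstsq(np.c_[d,-e],p-o,rcond=None)[0]
    A,B=o+d*m[0],p+e*m[1]; return ((A+B)/2).round(4),np.linalg.norm(A-B).round(4)
pb=atz(T,*t(291,331),.15);pa=atz(T,*t(183,289),.15)
print('top z=.15',pb,pa,np.linalg.norm(pb-pa)); 
print('side z=.15',atz(S,*s(347,287),.15),atz(S,*s(343,171),.15))
print('tri',tri(t(291,331),s(347,287)),tri(t(183,289),s(343,171)))
print('dish rim',atz(T,*t(368,170),.04),atz(S,*s(628,390),.04))
print('pivots top z.132',atz(T,*t(311,285),.132),atz(T,*t(205,240),.132))
# front tops of the 100 mm tier
c=np.array([atz(T,*t(390,250),.1),atz(T,*t(184,172),.1)]);print('front corners',c,np.linalg.norm(c[0]-c[1]))
r=np.array([atz(T,*t(270,550),.172),atz(T,*t(45,452),.172)]);print('rear top',r,np.linalg.norm(r[0]-r[1]))
y=pb-pa;y/=np.linalg.norm(y);x=np.array([-y[1]*-1,-y[0],0]) ;print('ydir',y,'x',x)
E
```

```text
top z=.15 [ 0.54478807 -0.02983965  0.15      ] [0.58294468 0.0604119  0.15      ] 0.09798606765505705
side z=.15 [ 0.54482561 -0.02862775  0.15      ] [0.58461201 0.06486761 0.15      ]
tri (array([ 0.5445, -0.0298,  0.1514]), np.float64(0.0002)) (array([0.5823, 0.06  , 0.1553]), np.float64(0.0006))
dish rim [ 0.70632654 -0.10183265  0.04      ] [ 0.70977356 -0.10266794  0.04      ]
pivots top z.132 [ 0.58655501 -0.04761083  0.132     ] [0.62798073 0.04212542 0.132     ]
front corners [[ 0.62101533 -0.11713463  0.1       ]
 [ 0.69529846  0.06125607  0.1       ]] 0.19323878583232523
rear top [[ 0.361932   -0.00875303  0.172     ]
 [ 0.44649969  0.17432435  0.172     ]] 0.20166562182590997
ydir [-0.38940856 -0.92106513  0.        ] x [-0.92106513  0.38940856  0.        ]
```

Lane b's paddle is at about (0.545, -0.030, 0.150). Top and side views agree to about 1 mm, and the paddle spacing comes out at 98 mm against 100. I'll close the fingers, move above it and turn the jaw axis along the dispenser's y (about -39°).

arm_command(commands=[[[1.84, 2.97, 0.22], [0, 0, -0.034]], [[1.84, 2.97, 0.22], [0, 0, -0.034]], [[1.84, 2.97, 0.22], [0, 0, -0.034]], [[1.84, 2.97, 0.22], [0, 0, -0.034]], [[1.84, 2.97, 0.22], [0, 0, -0.034]], [[1.84, 2.97, 0.22], [0, 0, -0.034]], [[1.84, 2.97, 0.22], [0, 0, -0.034]], [[1.84, 2.97, 0.22], [0, 0, -0.034]], [[1.84, 2.97, 0.22], [0, 0, -0.034]], [[1.84, 2.97, 0.22], [0, 0, -0.034]], [[1.84, 2.97, 0.22], [0, 0, -0.034]], [[1.84, 2.97, 0.22], [0, 0, -0.034]], [[1.84, 2.97, 0.22], [0, 0, -0.034]], [[1.84, 2.97, 0.22], [0, 0, -0.034]], [[1.84, 2.97, 0.22], [0, 0, -0.034]], [[1.84, 2.97, 0.22], [0, 0, -0.034]], [[1.84, 2.97, 0.22], [0, 0, -0.034]], [[1.84, 2.97, 0.22], [0, 0, -0.034]], [[1.84, 2.97, 0.22], [0, 0, -0.034]], [[1.84, 2.97, 0.22], [0, 0, -0.034]]], gripper=0, grip_force=10)

```text
clock: 2.1
tool_pos: [0.5454, -0.0302, 0.2804]
tool_rot: [3.077, -0.633, -0.001]
force: [-0.4, -0.5, 0.0]
width: 0.003
```

arm_command(commands=[[[0, 0, 0], [0, 0, 0]], [[0, 0, 0], [0, 0, 0]]])

```text
clock: 2.3
tool_pos: [0.5449, -0.0308, 0.28]
tool_rot: [-3.078, 0.627, 0.002]
force: [-0.6, -0.5, -0.0]
width: 0.005
```

arm_command(commands=[[[0, 0, -1.5], [0, 0, 0]], [[0, 0, -1.5], [0, 0, 0]], [[0, 0, -1.5], [0, 0, 0]], [[0, 0, -1.5], [0, 0, 0]], [[0, 0, -1.5], [0, 0, 0]], [[0, 0, -1.5], [0, 0, 0]], [[0, 0, -1.2], [0, 0, 0]], [[0, 0, 0], [0, 0, 0]]])

```text
clock: 3.1
tool_pos: [0.544, -0.0314, 0.1765]
tool_rot: [3.078, -0.63, -0.005]
force: [-0.3, -0.1, -0.4]
width: 0.005
```

```bash
python3 - <<'E'
from h import *
c=snap('side','s1');s=ctrl.sense();print(s['tool_pos'],s['force'])
print(proj(c,s['tool_pos']-[0,0,.014]))
a=cv2.resize(c['color'][120:270,190:360,::-1],(680,600),interpolation=cv2.INTER_CUBIC)
cv2.imwrite('pics/s1z.png',cv2.convertScaleAbs(a,alpha=1.3))
E
```

```text
[ 0.54457882 -0.03138272  0.17771415] [ 0.09228118  0.57270706 -0.06492822]
[263.3 200. ]
```

View pics/s1z.png

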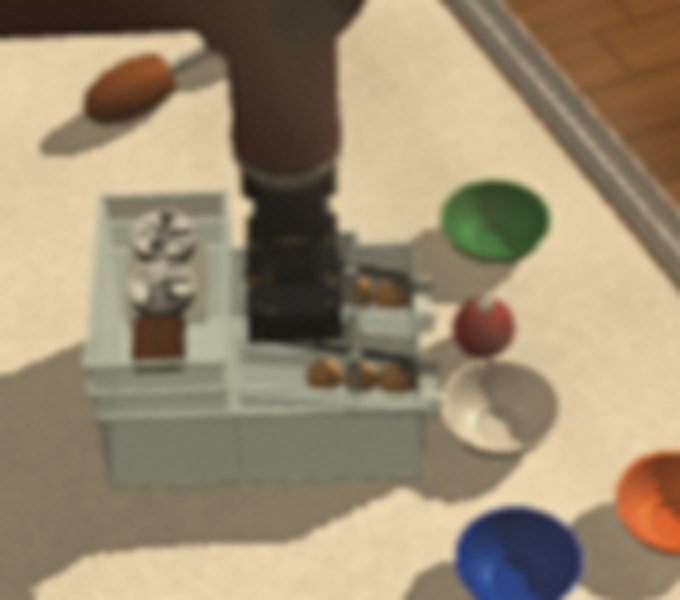

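The gripper body (crop x 245–340) is clear of the tray (right edge at about 230). The fingertip is over paddle b, and lane b's balls are still waiting. I'll press gradually.

arm_command(commands=[[[0, 0, -0.5], [0, 0, 0]], [[0, 0, -0.5], [0, 0, 0]], [[0, 0, -0.5], [0, 0, 0]], [[0, 0, -0.4], [0, 0, 0]], [[0, 0, 0], [0, 0, 0]]])

```text
clock: 3.65
tool_pos: [0.5449, -0.0313, 0.1592]
tool_rot: [-3.078, 0.63, 0.0]
force: [-0.8, 0.9, 1.5]
width: 0.005
```

arm_command(commands=[[[0, 0, -0.5], [0, 0, 0]], [[0, 0, -0.5], [0, 0, 0]], [[0, 0, -0.4], [0, 0, 0]], [[0, 0, -0.4], [0, 0, 0]], [[0, 0, 0], [0, 0, 0]]])

```text
clock: 4.15
tool_pos: [0.5452, -0.0314, 0.1413]
tool_rot: [-3.077, 0.631, -0.001]
force: [-1.0, 0.8, 5.6]
width: 0.003
```

arm_command(commands=[[[0, 0, -0.1], [0, 0, 0]], [[0, 0, -0.1], [0, 0, 0]], [[0, 0, 0], [0, 0, 0]], [[0, 0, 0], [0, 0, 0]], [[0, 0, 0], [0, 0, 0]], [[0, 0, 0], [0, 0, 0]]])

```text
clock: 4.75
tool_pos: [0.5454, -0.0314, 0.1399]
tool_rot: [-3.077, 0.631, -0.002]
force: [-1.2, 1.1, 5.1]
width: 0.006
```

```bash
python3 - <<'E'
from h import *
c=snap('side','s2');s=ctrl.sense();print(s['clock'],s['tool_pos'],s['force'])
a=cv2.resize(c['color'][120:270,190:360,::-1],(680,600),interpolation=cv2.INTER_CUBIC)
cv2.imwrite('pics/s2z.png',cv2.convertScaleAbs(a,alpha=1.3))
E
```

```text
4.8 [ 0.54541254 -0.03144714  0.13990943] [-0.4375141   0.76382809  5.18839386]
```

View pics/s2z.png

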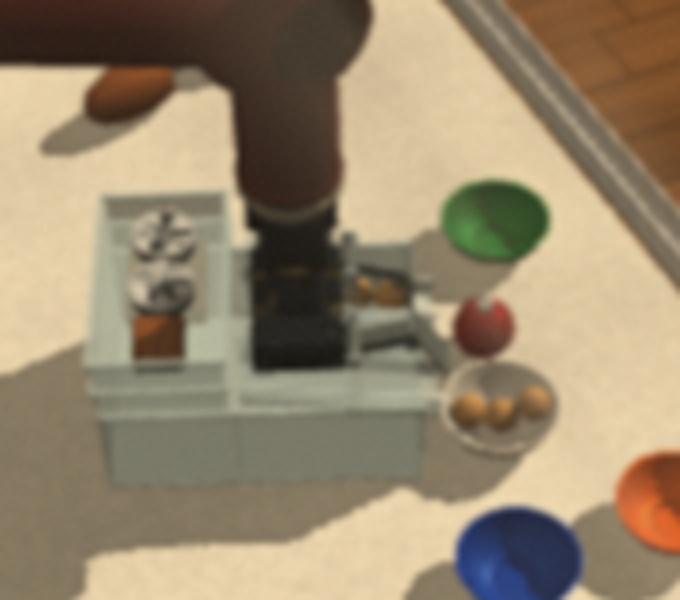

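All three balls lie in the white dish (crop (470,408), (502,412), (537,402)). Lane b is empty, its gate is lifted, and lane a is still shut. Next I'll hold for a short moment, then let the paddle up slowly and retreat.

arm_command(commands=[[[0, 0, 0], [0, 0, 0]], [[0, 0, 0], [0, 0, 0]], [[0, 0, 0], [0, 0, 0]], [[0, 0, 0], [0, 0, 0]], [[0, 0, 0], [0, 0, 0]], [[0, 0, 0.5], [0, 0, 0]], [[0, 0, 0.5], [0, 0, 0]], [[0, 0, 0.5], [0, 0, 0]], [[0, 0, 0.5], [0, 0, 0]], [[0, 0, 0.5], [0, 0, 0]], [[0, 0, 0.5], [0, 0, 0]], [[0, 0, 0.5], [0, 0, 0]], [[0, 0, 1.5], [0, 0, 0]], [[0, 0, 2], [0, 0, 0]], [[0, 0, 2], [0, 0, 0]], [[0, 0, 2], [0, 0, 0]], [[0, 0, 2], [0, 0, 0]], [[0, 0, 2], [0, 0, 0]], [[0, 0, 0], [0, 0, 0]]])

```text
clock: 6.7
tool_pos: [0.5461, -0.0312, 0.2932]
tool_rot: [-3.077, 0.63, -0.007]
force: [1.0, -0.7, 0.5]
width: 0.005
```

arm_command(commands=[[[-0.6, -3, 0], [0, 0, 0]], [[-0.6, -3, 0], [0, 0, 0]], [[-0.6, -3, 0], [0, 0, 0]], [[-0.6, -3, 0], [0, 0, 0]], [[-0.6, -3, 0], [0, 0, 0]], [[-0.6, -3, 0], [0, 0, 0]], [[-0.6, -3, 0], [0, 0, 0]], [[-0.6, -3, 0], [0, 0, 0]], [[-0.6, -3, 0], [0, 0, 0]], [[-0.6, -3, 0], [0, 0, 0]], [[0, 0, 0], [0, 0, 0]], [[0, 0, 0], [0, 0, 0]], [[0, 0, 0], [0, 0, 0]]])

```text
clock: 8.0
tool_pos: [0.4853, -0.3302, 0.2895]
tool_rot: [-3.077, 0.628, 0.0]
force: [-0.1, 0.5, -1.1]
width: 0.007
```

```bash
python3 - <<'E'
from h import *
t=snap('top','t3');c=snap('side','s3');s=ctrl.sense();print(s['clock'],s['tool_pos'],s['force'])
f=lambda i,r,w:cv2.convertScaleAbs(cv2.resize(i[r[0]:r[1],r[2]:r[3],::-1],(w,560),interpolation=cv2.INTER_CUBIC),alpha=1.3)
cv2.imwrite('pics/both3.png',np.hstack([f(t['color'],(150,300,205,305),374),f(c['color'],(160,255,210,282+55),420)]))
E
```

```text
8.1 [ 0.4854591  -0.33015171  0.2896613 ] [-0.35420073  0.71569376 -0.31403617]
```

View pics/both3.png

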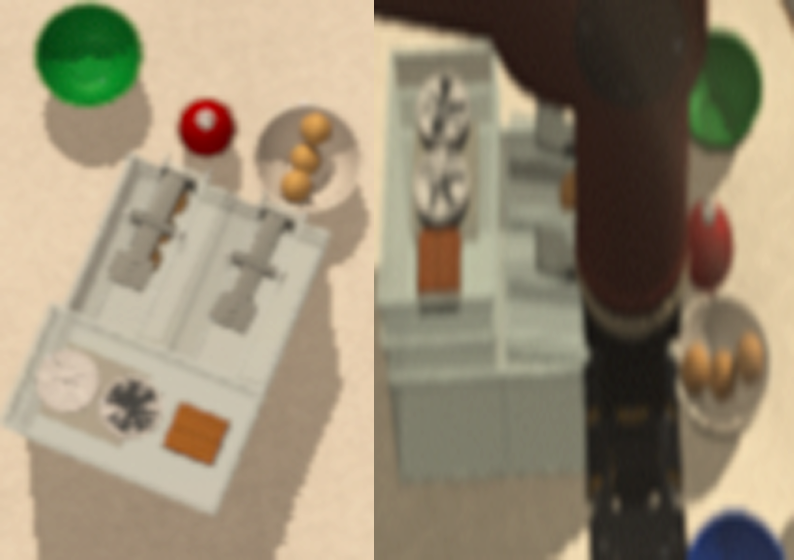

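The top view shows three balls in the dish (crop (315,127), (305,157), (296,186)). Paddle b is back up at (235,310), looking the same as paddle a, and the bauble and dish have not moved. I'll run one numeric check against the first picture and then hand in.

```bash
python3 - <<'E'
from h import *
a=cv2.imread('pics/top0.png').astype(int);b=cv2.imread('pics/t3.png').astype(int)
d=abs(a-b).max(2)
for n,(r0,r1,c0,c1) in dict(paddle_b=(222,240,258,276),paddle_a=(212,230,231,249),bauble=(174,194,250,270),dish=(175,208,272,302),ref=(250,280,215,265)).items():
    print(n,d[r0:r1,c0:c1].mean().round(1),d[r0:r1,c0:c1].max())
print(sign_off())
E
```

```text
paddle_b 11.2 73
paddle_a 8.2 10
bauble 8.2 10
dish 18.4 97
ref 8.6 11
the job is handed in; nothing more can be done
None
```

I pressed paddle b, the lane whose spout the white dish stands under, down to about its stop with the closed fingertips, using about 5 N. All three balls rolled into the dish. I let the paddle up slowly, moved the arm clear, and handed the job in at about 8 s.

**Last checks:**
- **Balls and gate:** The final top picture shows three balls in the white dish, and paddle b back up looking like paddle a. I judged the gate shut from the raised rocker in that view. The arm blocked the side camera's view of gate b, so I couldn't confirm it from there.
- **Other things:** Against the first picture, lane a's paddle and the bauble changed only at background level, so they did not move. The dish area changed where the balls now lie, and its outline looks in place by eye. I did not check the shoe tree or hanger after the move.
- **One mismatch:** The area around paddle b also shows a local change, up to 73 grey levels. I put this down to the balls beside it being gone, but did not check further.

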